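Stack the wheel discs on the clamping arbor and draw its sprung spindle

TASK

We are about to clamp up a three-layer wooden wheel: on the green arbor, slide the dark disc and then the other light disc down over the black knob so that they lie flat on the light disc already there, dark in the middle. Then take hold of the knob and pull the sprung spindle straight up until the whole red ring on the rod has just come out of the steel sleeve, and hold it there: finish while still gripping the knob at that mark, so that I can slip the brass collar under it. Leave the collar and the other things on the bench where they are.

Things in the scene. Friction and masses are not known exactly. Their poses are not given: they have to be found in the camera images.
- jig: Clamping arbor, screwed to the bench; origin on the bench under the spindle axis, z up. Green base plate 120 (x) x 90 (y) x 16 mm; on it a round dark steel seat 52 mm across with its flat top 40 mm above the bench; from the seat a fixed steel sleeve 20 mm in diameter rises on the axis to 79 mm above the bench, its top 3 mm bevelled to 17 mm. The sprung spindle slides up out of this sleeve and carries the knob. The finished three-disc stack reaches 76 mm above the bench.
- spindle (a joint): How far the spindle (12 mm rod) is drawn up out of its sleeve, in m: 0 fully in (as it starts), up to a stop at 0.052. An inner spring pulls it back down: about 8 N (weight included) to start it, rising 2.2 N per 10 mm to about 16 N at the mark; it snaps back if let go. The length mark is a red ring 6 mm wide on the rod, hidden inside the sleeve at the start: its upper edge comes out at 0.028, its lower edge is level with the sleeve's rim at 0.034.
- knob: Black ribbed knob on the top of the spindle, 18 mm in diameter (19 mm over its ribs), 26 mm tall, its top 6 mm tapering to 11 mm; origin at the centre of its underside, on the spindle axis, 81 mm above the bench when the spindle is fully in (so its top is at 107 mm). The discs' holes pass over it.
- base_disc: Light wooden disc already lying on the seat around the sleeve, same size as the others; it stays there.
- base_disc_mid (a point): Centre of the light disc already on the seat, at half its thickness (46 mm above the bench).
- dark_disc: Dark brown wooden disc, 60 mm in diameter, 12 mm thick, with a centre hole 23 mm in diameter, 24 g or so, lying flat on the bench; origin at the centre of its underside, z along its axis. Either face may be up in the stack.
- dark_disc_mid (a point): Centre of the dark disc, at half its thickness (6 mm above the bench at the start, 58 mm in the stack).
- light_disc: The loose light wooden disc, lying flat on the bench, 60 mm in diameter, 12 mm thick, hole 23 mm; origin at the centre of its underside, z along its axis. Either face may be up in the stack.
- light_disc_mid (a point): Centre of the loose light disc, at half its thickness (6 mm above the bench at the start, 70 mm in the stack).
- collar: Bystander: slotted (U-shaped) brass clamping collar, 44 x 43 mm, 25 mm tall, standing on the bench; origin at the centre of its underside.
- glue_bottle: Bystander: yellow glue bottle with an orange cap, 56 mm in diameter, 150 mm tall, standing; origin at the centre of its underside.
- screwdriver: Bystander: screwdriver about 180 mm long, lying along its x axis; origin near its middle, on the underside.
- sanding_block: Bystander: cork sanding block 110 x 65 x 30 mm; origin at the centre of its underside.
Not all that is in view belongs to the job. What is shaped like the light_disc but orange is not meant.

How it is judged:
On the way, in this order (a step that is already met when the one before it is completed fails the run):
1. the dark disc lies flat on the light base disc, around the sleeve, let go (horizontal distance between dark_disc_mid and jig below 0.003 m and z of dark_disc_mid in the frame of jig between 0.0555 and 0.0605 m and angle between the z axis of dark_disc and the z axis of jig, either way round below 0.06 rad and contact force between the fingers and dark_disc below 0.3 N), for 0.2 s.
2. the other light disc lies flat on the dark one, let go (horizontal distance between light_disc_mid and jig below 0.003 m and z of light_disc_mid in the frame of jig between 0.0675 and 0.0725 m and angle between the z axis of light_disc and the z axis of jig, either way round below 0.06 rad and contact force between the fingers and light_disc below 0.3 N), for 0.2 s.
At the end, for the whole second after the job is handed in: The discs lie flat on the seat, light, dark, light (centres within 3 mm of the axis, 2.5 mm in height, level to 0.06 rad); the fingers grip the knob (over 3 N) and hold the spindle still, drawn out 31 to 41 mm (mark: 34 mm) (horizontal distance between each of base_disc_mid, dark_disc_mid, light_disc_mid and jig below 0.003 m and z of base_disc_mid in the frame of jig between 0.0435 and 0.0485 m and angle between the z axis of each of base_disc, dark_disc, light_disc and the z axis of jig, either way round below 0.06 rad and z of dark_disc_mid in the frame of jig between 0.0555 and 0.0605 m and z of light_disc_mid in the frame of jig between 0.0675 and 0.0725 m and value of joint spindle between 0.031 and 0.041 m and velocity of joint spindle between -0.01 and 0.01 m/s and contact force between the fingers and knob above 3 N); the arm keeps its last pose, push and grip.
It fails at once if the brass collar was moved more than 30 mm (distance of collar from where it was at the start of the episode above 0.03 m).
It fails at once if the glue bottle was moved more than 30 mm (distance of glue_bottle from where it was at the start of the episode above 0.03 m).
It fails at once if the screwdriver was moved more than 30 mm (distance of screwdriver from where it was at the start of the episode above 0.03 m).
It fails at once if the sanding block was moved more than 30 mm (distance of sanding_block from where it was at the start of the episode above 0.03 m).
It fails at once if the glue bottle was tipped over (angle between glue_bottle's own z axis and vertical above 0.5 rad).
It also fails if it takes over 58 s, if anything falls off the work surface, if the arm or the gripper's body presses on something with over 40 N, if the wrist force passes 120 N, or if a joint passes its speed limit or range.

ROBOT

A 6-joint arm with a two-finger parallel gripper is mounted at the origin on the work surface. World frame = base frame: x ahead of the robot, y to its left, z up, the work surface at z = 0. Lengths are in m, angles in rad, forces in N, time in s.
With the tool pointing down it reaches from about 0.375 to 0.9 m from the base axis. Payload 3.1 kg.
Tool frame: the origin (TCP) lies on the front face of the gripper's body, between the roots of the fingers; the fingertips stand 70 mm ahead of it and the grasp point (between the pads) lies 51 mm ahead of it; z points along the fingers, y is the line along which they close (so a half turn about z gives the same grasp; the last joint's range is limited). The gripper opens to 87 mm and grips with 3 to 60 N. Pads are 19 mm wide; open, the fingers measure 117 mm over their backs; the gripper's body (75 mm by 190 mm) begins 51 mm behind the grasp point.
Start: joints at [-1.429, 0.527, 1.433, -0, 1.181, -0.178], TCP at [0.197, -0.593, 0.292] pointing down, gripper open.
Joint ranges: [-3.08, 3.08], [-0.75, 2.2], [0.22, 2.44], [-1.43, 4.57], [0, 2.65], [-2.85, 2.85]. Speed limits (rad/s): [2.79, 2.79, 3.14, 3.14, 3.14, 3.14].

INTERFACE

Orientations are given as a unit quaternion [x, y, z, w].
In Python, from rig import robot, cams, ticket gives the robot as it stands. The module is installed in compiled form; this text tells all that it offers.
- The arm moves only by the shell command python3 -m crank 'ROWS' [FORCE]. ROWS is JSON, a list of rows, each a list of 7 numbers: the shift along the tool's x, y, z in cm, then the turn, a rotation vector about the tool's x, y, z in rad, then the closure, from 0 (fully open) to 1 (shut). A call has 1 to 5 rows; each row shifts and turns the commanded pose from where the row before left it, along the tool's axes as they then stand; what a row does not reach is not made up. A row lasts 1/8 s, in which the tool goes at most 62.5 mm and 10.7 degrees, less where a joint would pass 70% of its speed; a pose out of reach is approached as far as the arm can. A call is refused whole if a number of a shift passes 6.25 or a number of a turn 0.188, either way. A call with a gripper value outside its range is refused whole. The fingers move at their own pace and stop on an object; FORCE is the grip in N (left out, the last holds). Time passes only in rows, so rows that do not move let the fingers close. It gives the time, the measured TCP pose, the force, the opening and the grip force at its end, in the units of the state.
- robot.get_obs(): the state, without advancing time (a new reading comes with each control period).
- cams.camera(name): name is "side" or "top" or "wrist"; returns the picture (480x640x3 uint8, red, green, blue); there is no depth.
- cams.camera_info(name): a dict with "intrinsics" (3x3 intrinsics, pixels), "pose" (4x4, takes a point from camera to world coordinates). Camera axes: x right, y down, z forward; pixel columns grow to the right and rows downward; lengths in m; the calibration is good to about 2 mm. The wrist camera is an equidistant fisheye: a pixel r from the principal point sees the ray r / f radians off the axis. A picture is of the moment at which its call begins: read the wrist's pose just before it. camera_info takes no time and is no camera call; for the wrist camera it gives the pose at the moment of the call.
- ticket.hand_in(): hands the job in; it is judged then, once.
The state is a dict: "time": time; "q": joint angles; "joint_velocities": joint speeds; "joint_torque": joint torques, N m; "position": TCP position; "tool_rot": TCP orientation; "ft_force": force on the tool from outside, world axes, zero at the start; "moment": the same for the moment, N m; "grip_width": finger opening in m; "grip_force": force on a finger pad.
Only numpy, scipy, OpenCV 4.12 (cv2) and the standard library are available. Lean on these libraries where they do the work, as an engineer would, in place of code of your own. Each camera call takes 0.05 s, during which the arm holds its last target. There are 200 camera calls.

## Working session

There is one attempt and no reset: what is moved stays moved. The work goes in short steps, Python scripts to look and compute and a shell command to move; the robot and the scene stay as the last step left them, time stands still between calls to the robot, and variables do not carry over. Pictures are saved under pics/ and viewed, at most 10 in all, crops included, and the job is handed in when it is done.

```bash
mkdir -p pics; python3 - <<'E'
from rig import robot, cams
import cv2,numpy as np
o=robot.get_obs();print(o)
for n in("top","side"):
    im=cams.camera(n);cv2.imwrite(f"pics/{n}0.png",im[:,:,::-1]);i=cams.camera_info(n);print(n,np.round(i["intrinsics"],1).tolist(),np.round(i["pose"],3).tolist())
E
```

```text
{'time': 0.0, 'q': array([-1.42951876e+00,  5.28471394e-01,  1.43391193e+00, -1.95110425e-05,
        1.18139421e+00, -1.78459652e-01]), 'joint_velocities': array([ 1.28291814e-03, -7.51195048e-04, -5.37947007e-05, -9.22151642e-04,
       -2.94649365e-05,  8.90639123e-04]), 'joint_torque': array([-2.14594074e-03, -4.40047181e+01, -1.76589561e+01,  6.31670561e-02,
        5.82822226e-02, -1.67311655e-04]), 'position': array([ 0.19641163, -0.59271473,  0.2912652 ]), 'tool_rot': array([ 9.87247027e-01,  1.59192064e-01,  1.12888467e-05, -1.09241857e-03]), 'ft_force': array([-0.03123206,  0.0211733 , -0.28302426]), 'moment': array([0.0188994 , 0.03223012, 0.03637017]), 'grip_force': 0.0, 'grip_width': 0.08719183326159631}
top [[531.9, 0.0, 320.6], [0.0, 531.9, 237.5], [0.0, 0.0, 1.0]] [[0.011, -0.991, 0.132, 0.397], [-1.0, -0.011, 0.003, -0.045], [-0.001, -0.132, -0.991, 1.353], [0.0, 0.0, 0.0, 1.0]]
side [[438.9, 0.0, 324.2], [0.0, 438.9, 238.4], [0.0, 0.0, 1.0]] [[-0.981, -0.114, 0.154, 0.425], [-0.192, 0.619, -0.762, 0.785], [-0.008, -0.777, -0.629, 0.743], [0.0, 0.0, 0.0, 1.0]]
```

View pics/top0.png

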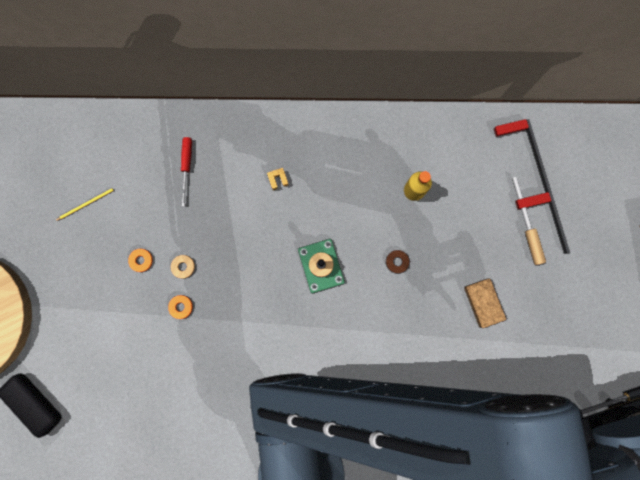

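View pics/side0.png

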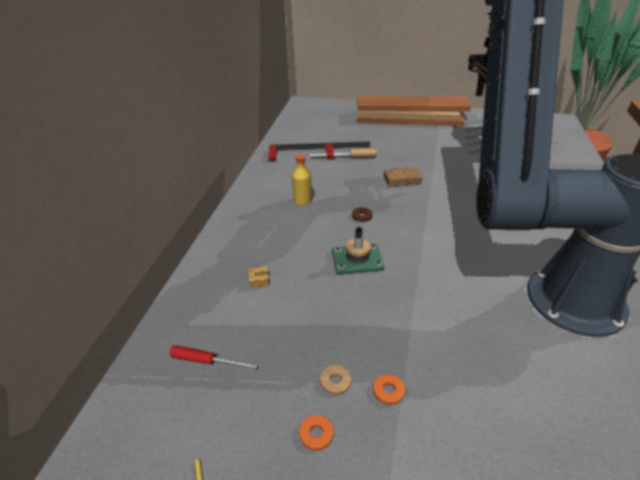

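Top view: jig/base disc at (322,265), dark disc (398,262), loose light disc (182,267), orange decoys (140,261) and (180,307), collar (278,179), bottle (418,185). The side view confirms this; the light disc is at (336,380).

```bash
cat > h.py <<'E'
from rig import robot, cams
import cv2,numpy as np
from scipy.spatial.transform import Rotation as R
def ray(n,uv,info=None):
    i=info or cams.camera_info(n);K=np.array(i["intrinsics"]);P=np.array(i["pose"])
    a=np.array([(uv[0]-K[0,2])/K[0,0],(uv[1]-K[1,2])/K[1,1]])
    if n=="wrist":
        r=np.hypot(*a)+1e-12;d=np.r_[a/r*np.sin(r),np.cos(r)]
    else: d=np.r_[a,1]
    return P[:3,3],P[:3,:3]@d
def onz(n,uv,z,info=None):
    o,d=ray(n,uv,info);return o+d*(z-o[2])/d[2]
def blobs(im,mask,amin=30):
    c,_=cv2.findContours(mask.astype(np.uint8),cv2.RETR_EXTERNAL,cv2.CHAIN_APPROX_NONE)
    return [x for x in c if cv2.contourArea(x)>amin]
def totool(p):
    "target TCP point -> shift in cm in tool axes"
    o=robot.get_obs();return np.round(R.from_quat(o["tool_rot"]).inv().apply(np.array(p)-o["position"])*100,2)
E
python3 - <<'E'
from h import *
rgb=cv2.imread("pics/top0.png");hsv=cv2.cvtColor(rgb,cv2.COLOR_BGR2HSV)
def m(u,v,w=25):
    k=np.zeros((480,640),bool);k[v-w:v+w,u-w:u+w]=1;return k
for name,uv,z,mk in [("dark",(398,262),.012,(hsv[...,2]<110)&(hsv[...,1]>90)),("light",(182,267),.012,(hsv[...,1]>70)),("jig",(322,265),.016,(hsv[...,0]>55)&(hsv[...,0]<90)&(hsv[...,1]>80))]:
    for c in blobs(rgb,mk&m(*uv,w=20 if name!="jig" else 32)):
        (a,b),r=cv2.minEnclosingCircle(c);q=cv2.minAreaRect(c)
        print(name,a,b,r,q,np.round(onz("top",(a,b),z),4),np.round(onz("top",q[0],z),4))
for n,uv in [("or1",(140,261)),("or2",(180,307)),("collar",(278,179)),("bottle",(418,190))]: print(n,np.round(onz("top",uv,.01),3))
E
```

```text
dark 397.28125 261.4375 11.295365333557129 ((397.0, 261.5), (21.0, 22.0), 90.0) [ 0.5166 -0.2353  0.012 ] [ 0.5165 -0.2346  0.012 ]
light 182.4339599609375 266.28302001953125 12.02305793762207 ((182.5, 266.0), (22.0, 23.0), 90.0) [0.4984 0.3071 0.012 ] [0.4991 0.307  0.012 ]
jig 321.4634094238281 266.7073059082031 27.005220413208008 ((320.8594665527344, 265.5432434082031), (46.539093017578125, 34.70213317871094), 72.89727020263672) [ 0.5009 -0.0439  0.016 ] [ 0.5038 -0.0424  0.016 ]
or1 [0.511 0.416 0.01 ]
or2 [0.396 0.309 0.01 ]
collar [0.727 0.071 0.01 ]
bottle [ 0.702 -0.29   0.01 ]
```

```bash
python3 -m crank '[[5.2,-3,0,0,0,0,0],[5.2,-3,0,0,0,0,0],[5.2,-3,0,0,0,0,0],[5.2,-3,0,0,0,0,0],[5.2,-3,0,0,0,0,0]]' 30; python3 -m crank '[[5.2,-3,0,0,0,0,0],[5.2,-3,0,0,0,0,0],[5.2,-3,0,0,0,0,0],[0,0,5,0,0,0,0],[0,0,3,0,0,0,0]]'
python3 - <<'E'
from h import *
i=cams.camera_info("wrist");im=cams.camera("wrist");cv2.imwrite("pics/w1.png",im[:,:,::-1])
print(np.round(i["intrinsics"],1).tolist(),np.round(i["pose"],3).tolist(),totool((.5165,-.235,.15)))
E
```

```text
time: 0.72
position: [0.3971, -0.3675, 0.292]
tool_rot: [0.987, 0.159, -0.0, -0.0]
ft_force: [1.1, 0.4, 0.4]
grip_width: 0.087
grip_force: 0.0
time: 1.35
position: [0.5158, -0.2328, 0.2103]
tool_rot: [0.987, 0.161, -0.001, -0.001]
ft_force: [-0.7, -0.7, -0.4]
grip_width: 0.0871
grip_force: 0.0
[[371.6, 0.0, 314.1], [0.0, 371.6, 235.9], [0.0, 0.0, 1.0]] [[0.317, -0.912, -0.259, 0.586], [-0.948, -0.305, -0.085, -0.21], [-0.002, 0.273, -0.962, 0.302], [0.0, 0.0, 0.0, 1.0]] [0.19 0.39 5.68]
```

View pics/w1.png

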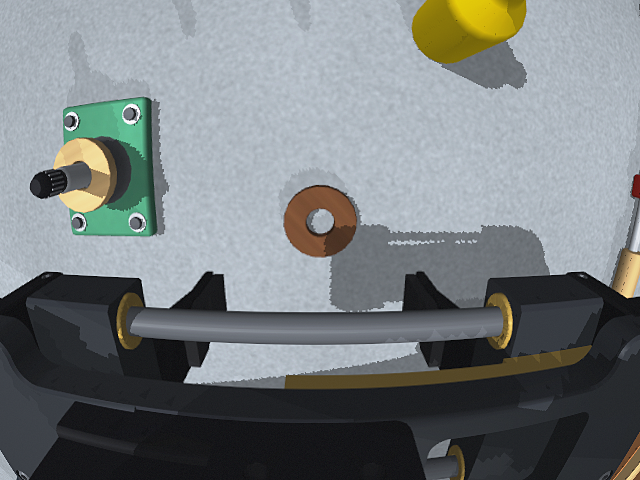

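Wrist view: dark disc at about (320,221), fully visible; jig's four screws at (71,121), (131,114), (79,223), (137,223) and the knob top near (38,185).

```bash
python3 - <<'E'
from h import *
im=cv2.imread("pics/w1.png");hsv=cv2.cvtColor(im,cv2.COLOR_BGR2HSV)
def fit(mk,box,z):
    k=np.zeros(mk.shape,bool);k[box[1]:box[3],box[0]:box[2]]=1
    c=max(blobs(im,mk&k),key=cv2.contourArea)[:,0]
    p=np.array([onz("wrist",u,z)[:2] for u in c],np.float32);(x,y),r=cv2.minEnclosingCircle(p);e=cv2.fitEllipse(p*1000);q=cv2.minAreaRect(p*1000)
    return x,y,r,e,q
print("dark",fit((hsv[...,0]<15)&(hsv[...,1]>100),(270,170,370,270),.009))
print("jigplate",fit((hsv[...,0]>55)&(hsv[...,0]<95)&(hsv[...,1]>80),(40,80,180,250),.016))
s=np.array([onz("wrist",u,.018)[:2] for u in[(71,121),(131,114),(79,223),(137,223)]]);print(s.mean(0),s)
print("knob",onz("wrist",(38,186),.107))
E
```

```text
dark (0.5177705883979797, -0.23453368246555328, 0.029666950926184654, ((517.6893310546875, -234.77606201171875), (57.11701965332031, 57.998538970947266), 106.89031982421875), ((517.916015625, -234.87948608398438), (58.21550750732422, 57.45661544799805), 13.043168067932129))
jigplate (0.5058838725090027, -0.046348582953214645, 0.0720936581492424, ((505.4395751953125, -45.06757354736328), (107.66343688964844, 128.20455932617188), 105.61965942382812), ((506.4598388671875, -46.774803161621094), (116.38600158691406, 92.31257629394531), 17.38941192626953))
[ 0.50462145 -0.0443239 ] [[ 5.38847190e-01 -4.01633854e-04]
 [ 5.57630021e-01 -6.08160415e-02]
 [ 4.51371143e-01 -2.80286048e-02]
 [ 4.70637456e-01 -8.80493063e-02]]
knob [ 0.5072779  -0.04770647  0.107     ]
```

```bash
python3 -m crank '[[0.1,0.2,5,0,0,0,0],[0,0,5,0,0,0,0],[0,0,3.8,0,0,0,0],[0,0,0,0,0,0,0],[0,0,0,0,0,0,0.5]]' 30
python3 - <<'E'
from h import *
print(totool((.5178,-.2347,.0725)))
E
```

```text
time: 2.02
position: [0.5177, -0.2365, 0.0745]
tool_rot: [0.987, 0.159, -0.0, -0.0]
ft_force: [0.7, 0.2, -0.7]
grip_width: 0.0827
grip_force: 0.0
[ 0.07 -0.17  0.2 ]
```

```bash
python3 -m crank '[[0,0,0.2,0,0,0,0.5],[0,0,0,0,0,0,0.7],[0,0,0,0,0,0,0.7],[0,0,0,0,0,0,0.7],[0,0,0,0,0,0,0.7]]' 25; python3 -m crank '[[0,0,-5,0,0,0,0.7],[0,0,-5,0,0,0,0.7],[0,0,-3,0,0,0,0.7],[0,0,0,0,0,0,0.7]]'
```

```text
time: 2.65
position: [0.5176, -0.2363, 0.0727]
tool_rot: [0.987, 0.159, 0.0, 0.0]
ft_force: [-1.0, -0.4, 4.3]
grip_width: 0.0587
grip_force: 25.0
time: 3.15
position: [0.5187, -0.237, 0.2047]
tool_rot: [0.987, 0.159, 0.002, 0.002]
ft_force: [0.3, 0.3, 0.4]
grip_width: 0.0586
grip_force: 25.0
```

```bash
python3 -m crank '[[-0.3,-4.7,0,0,0,0,0.7],[-0.3,-4.7,0,0,0,0,0.7],[-0.3,-4.7,0,0,0,0,0.7],[-0.3,-4.6,0,0,0,0,0.7],[0,0,0,0,0,0,0.7]]'
python3 - <<'E'
from h import *
im=cams.camera("wrist");cv2.imwrite("pics/w2.png",im[:,:,::-1]);i=cams.camera_info("wrist")
import pickle;pickle.dump((i,robot.get_obs()),open("w2.pkl","wb"))
E
```

```text
time: 3.78
position: [0.4438, -0.0592, 0.2007]
tool_rot: [0.987, 0.161, -0.003, -0.002]
ft_force: [0.3, 0.8, 0.6]
grip_width: 0.0587
grip_force: 25.0
```

View pics/w2.png

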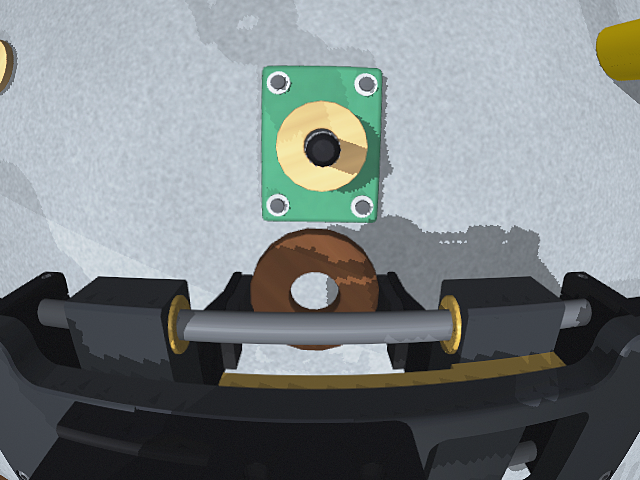

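Base disc at about (322,146) and knob top at (323,149); the held dark disc's hole is at about (316,291), and it sits level.

```bash
cat >> h.py <<'E'
def fitc(im,info,mk,box,z):
    k=np.zeros(mk.shape,bool);k[box[1]:box[3],box[0]:box[2]]=1
    c=max(blobs(im,mk&k),key=cv2.contourArea)
    c=cv2.convexHull(c)[:,0]
    p=np.array([onz("wrist",u,z,info)[:2] for u in c],np.float64)
    A=np.c_[2*p,np.ones(len(p))];s=np.linalg.lstsq(A,(p**2).sum(1),rcond=None)[0]
    return np.round([s[0],s[1],np.sqrt(s[2]+s[0]**2+s[1]**2)],4)
E
python3 - <<'E'
from h import *
import pickle
i,o=pickle.load(open("w2.pkl","rb"));im=cv2.imread("pics/w2.png");hsv=cv2.cvtColor(im,cv2.COLOR_BGR2HSV);z=o["position"][2]
print(o["position"],R.from_quat(o["tool_rot"]).as_matrix().round(4))
b=fitc(im,i,(hsv[...,0]>8)&(hsv[...,0]<28)&(hsv[...,1]>60),(265,90,380,200),.052)
k=fitc(im,i,(hsv[...,2]<70),(302,126,343,170),.101)
h=fitc(im,i,(hsv[...,1]<60)&(hsv[...,2]>120),(286,265,346,311),z-.0607)
d=fitc(im,i,(hsv[...,0]<15)&(hsv[...,1]>100),(245,225,385,290),z-.0607)
s=np.mean([onz("wrist",u,.018,i)[:2] for u in[(278,82),(367,84),(278,205),(362,206)]],0)
print("base",b,"knob",k,"hole",h,"disc",d,"screws",s)
for t in(b,k,s): print(np.round(R.from_quat(o["tool_rot"]).inv().apply([t[0]-h[0],t[1]-h[1],0])*100,2))
E
```

```text
[ 0.44592519 -0.0609945   0.20115922] [[ 0.9485  0.3167 -0.0032]
 [ 0.3167 -0.9485  0.0012]
 [-0.0026 -0.0021 -1.    ]]
base [ 0.5095 -0.0449  0.0295] knob [ 0.5093 -0.0448  0.0087] hole [ 0.4507 -0.0597  0.0098] disc [ 0.4508 -0.0596  0.0285] screws [ 0.50979297 -0.04541261]
[ 6.05  0.46 -0.02]
[ 6.03  0.44 -0.02]
[ 6.06  0.52 -0.02]
```

```bash
python3 -m crank '[[4,0.45,0,0,0,0,0.7],[0,0,0,0,0,0,0.7],[0,0,0,0,0,0,0.7]]'
python3 - <<'E'
from h import *
i=cams.camera_info("wrist");o=robot.get_obs();im=cams.camera("wrist")[:,:,::-1].copy();cv2.imwrite("pics/w3.png",im)
hsv=cv2.cvtColor(im,cv2.COLOR_BGR2HSV);z=o["position"][2];print(o["position"],cams.camera_info("wrist")["pose"][:3,3]-i["pose"][:3,3])
Rt=R.from_quat(o["tool_rot"])
def px(p):
    P=i["pose"];K=i["intrinsics"];c=P[:3,:3].T@(np.array(p)-P[:3,3]);t=np.arctan2(np.hypot(c[0],c[1]),c[2]);return K[:2,2]+K[0,0]*t*c[:2]/np.hypot(c[0],c[1])
print(px((.5075,-.045,.107)))
h=fitc(im,i,(hsv[...,1]<60)&(hsv[...,2]>120),(286,265,346,311),z-.0607)
k=fitc(im,i,(hsv[...,2]<70),(300,170,345,235),.107)
d=fitc(im,i,(hsv[...,0]<12)&(hsv[...,1]>100)&(hsv[...,2]<150),(245,215,385,290),z-.0607)
print(h,d,k)
E
```

```text
time: 4.2
position: [0.4864, -0.0548, 0.2015]
tool_rot: [0.987, 0.159, -0.001, -0.0]
ft_force: [-0.5, 0.0, -0.3]
grip_width: 0.0587
grip_force: 25.0
[ 0.48641012 -0.05478036  0.20145768] [-4.46292259e-04  1.00565534e-04  4.68605355e-05]
[308.20455789 232.01240636]
[ 0.4913 -0.0535  0.0098] [ 0.492  -0.0534  0.0281] [ 0.5131 -0.0488  0.0116]
```

View pics/w3.png

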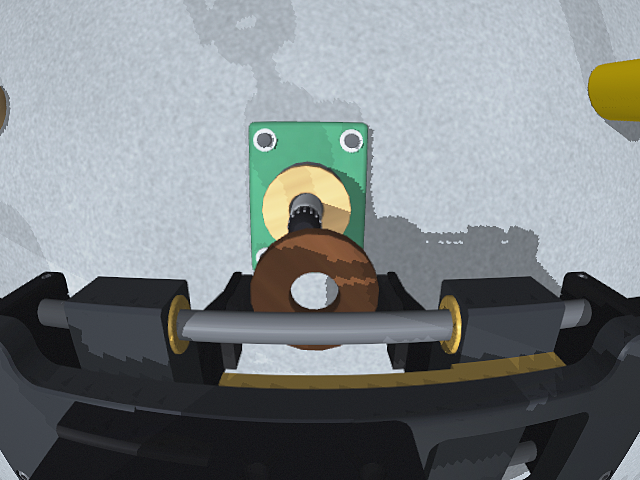

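Held disc's hole is at (316,291); the base disc's upper arc is visible, centred near (306,205). The knob is partly hidden.

```bash
python3 - <<'E'
from h import *
i=cams.camera_info("wrist");o=robot.get_obs()
im=cv2.imread("pics/w3.png");hsv=cv2.cvtColor(im,cv2.COLOR_BGR2HSV)
mk=((hsv[...,0]>8)&(hsv[...,0]<28)&(hsv[...,1]>60));k=np.zeros_like(mk);k[150:222,255:358]=1
c=cv2.convexHull(max(blobs(im,mk&k),key=cv2.contourArea))[:,0];c=c[c[:,1]<218]
p=np.array([onz("wrist",u,.052,i)[:2] for u in c])
from scipy.optimize import least_squares
b=least_squares(lambda s:np.hypot(*(p-s[:2]).T)-.0297,p.mean(0)).x
s=[onz("wrist",u,.018,i)[:2] for u in[(264.5,140),(351.5,140)]];print(b,s)
print(np.round(R.from_quat(o["tool_rot"]).inv().apply([b[0]-.4913,b[1]+.0535,0])*100,2),o["position"])
E
```

```text
[ 0.50688828 -0.04245766] [array([0.54017778, 0.00145532]), array([ 0.5600725 , -0.05938044])]
[ 1.83 -0.56 -0.  ] [ 0.4859313  -0.05463769  0.20153662]
```

```bash
python3 -m crank '[[1.8,-0.55,0,0,0,0,0.7],[0,0,1.9,0,0,0,0.7],[0,0,0,0,0,0,0.7],[0,0,0,0,0,0,0.7]]'
python3 - <<'E'
from h import *
i=cams.camera_info("wrist");im=cams.camera("wrist")[:,:,::-1].copy();print(robot.get_obs()["position"])
cv2.imwrite("pics/w4.png",cv2.resize(im[200:350,230:400],None,fx=4,fy=4,interpolation=cv2.INTER_CUBIC))
E
```

```text
time: 4.75
position: [0.5024, -0.0432, 0.1835]
tool_rot: [0.987, 0.159, 0.0, -0.0]
ft_force: [-0.8, -0.2, -0.3]
grip_width: 0.0587
grip_force: 25.0
[ 0.50246537 -0.04324814  0.18370024]
```

View pics/w4.png

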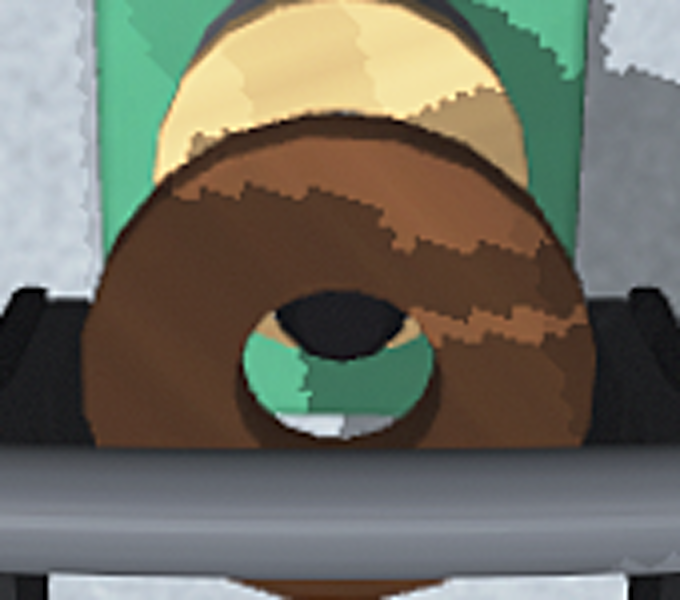

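Through the hole (crop centre x≈340) the knob's near edge shows at (340,358), symmetric sideways, so the y alignment is good. I'll compute the x offset.

```bash
python3 - <<'E'
from h import *
i=cams.camera_info("wrist");o=robot.get_obs();z=o["position"][2];Ri=R.from_quat(o["tool_rot"]).inv()
f=lambda u,v,h:np.round(Ri.apply(onz("wrist",(230+(u+.5)/4,200+(v+.5)/4),h,i)-o["position"])*1000,1)
print("knob near: at .107",f(340,358,.107),"at .101",f(340,358,.101))
print("sides .107",f(275,315,.107),f(408,315,.107))
zt=z-.0607;print("hole far/near top",f(340,290,zt),f(340,438,zt),f(340,438,zt-.012),"sides",f(243,355,zt),f(434,355,zt),"outer",f(340,135,zt))
E
```

```text
knob near: at .107 [-1.5  1.  76.7] at .101 [-4.1  1.  82.7]
sides .107 [ 4.3 -7.  76.7] [ 4.3  9.3 76.7]
hole far/near top [13.9  0.9 60.7] [-4.4  1.  60.7] [-10.5   1.   72.7] sides [ 6.  -9.9 60.7] [ 6.  11.5 60.7] outer [31.5  0.9 60.7]
```

```bash
python3 -m crank '[[0.3,0,0,0,0,0,0.7],[0,0,0.5,0,0,0,0.7],[0,0,0.5,0,0,0,0.7],[0,0,0.5,0,0,0,0.7],[0,0,0.5,0,0,0,0.7]]'; python3 - <<'E'
from h import *
i=cams.camera_info("wrist");im=cams.camera("wrist")[:,:,::-1].copy();print(robot.get_obs()["position"],robot.get_obs()["moment"])
cv2.imwrite("pics/w5.png",cv2.resize(im[200:350,230:400],None,fx=4,fy=4,interpolation=cv2.INTER_CUBIC))
E
```

```text
time: 5.42
position: [0.5048, -0.0424, 0.1628]
tool_rot: [0.987, 0.159, -0.0, -0.0]
ft_force: [0.6, -0.2, 0.1]
grip_width: 0.0588
grip_force: 25.0
[ 0.50454818 -0.04231922  0.16224552] [0.00970129 0.06806073 0.02146891]
```

View pics/w5.png

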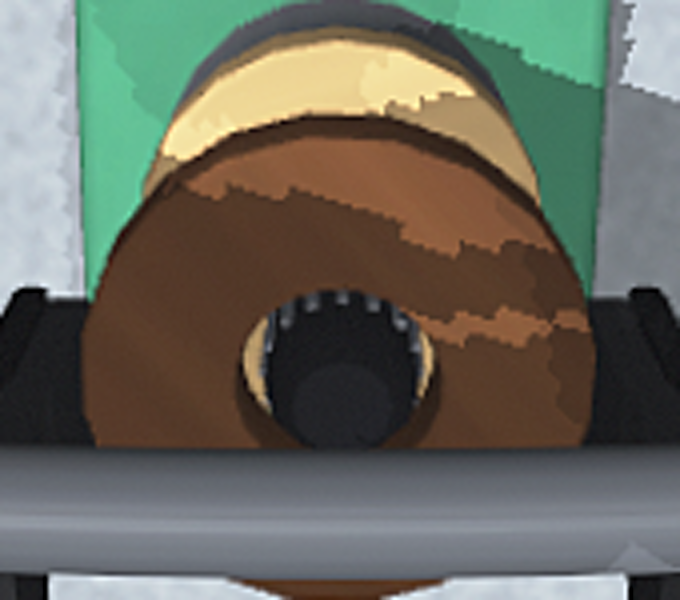

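The knob is inside the hole, near-centred (344 vs 340), with no contact force. Continuing down.

```bash
python3 -m crank '[[0.07,0.04,0.7,0,0,0,0.7],[0,0,0.7,0,0,0,0.7],[0,0,0.7,0,0,0,0.7],[0,0,0,0,0,0,0.7]]'; python3 -m crank '[[0,0,0.5,0,0,0,0.7],[0,0,0.4,0,0,0,0.7],[0,0,0.4,0,0,0,0.7],[0,0,0,0,0,0,0.7]]'
```

```text
time: 5.98
position: [0.5053, -0.0424, 0.1416]
tool_rot: [0.987, 0.159, -0.001, -0.0]
ft_force: [-0.1, 0.7, -0.1]
grip_width: 0.0588
grip_force: 25.0
time: 6.48
position: [0.5056, -0.0425, 0.1289]
tool_rot: [0.987, 0.159, -0.0, -0.0]
ft_force: [0.4, -0.5, 0.5]
grip_width: 0.0588
grip_force: 25.0
```

```bash
python3 -m crank '[[0,0,0.3,0,0,0,0.7],[0,0,0,0,0,0,0.7],[0,0,0.1,0,0,0,0.7],[0,0,0,0,0,0,0.7]]'; python3 -m crank '[[0,0,0,0,0,0,0.3],[0,0,0,0,0,0,0],[0,0,0,0,0,0,0]]'; python3 -m crank '[[0,0,-4,0,0,0,0],[0,0,-5,0,0,0,0],[0,0,0,0,0,0,0],[0,0,0,0,0,0,0]]'
python3 - <<'E'
from h import *
im=cams.camera("wrist")[:,:,::-1].copy();print(robot.get_obs()["position"])
cv2.imwrite("pics/w6.png",im)
E
```

```text
time: 6.98
position: [0.5057, -0.0425, 0.1252]
tool_rot: [0.987, 0.159, -0.0, -0.0]
ft_force: [-0.0, -0.0, 0.0]
grip_width: 0.0587
grip_force: 25.0
time: 7.35
position: [0.5058, -0.0426, 0.1253]
tool_rot: [0.987, 0.159, 0.0, 0.0]
ft_force: [0.1, -0.5, 0.0]
grip_width: 0.0734
grip_force: 0.0
time: 7.85
position: [0.5053, -0.0424, 0.215]
tool_rot: [0.987, 0.159, -0.0, -0.0]
ft_force: [-0.0, 0.6, -0.3]
grip_width: 0.0868
grip_force: 0.0
[ 0.50489599 -0.04228763  0.21435977]
```

View pics/w6.png

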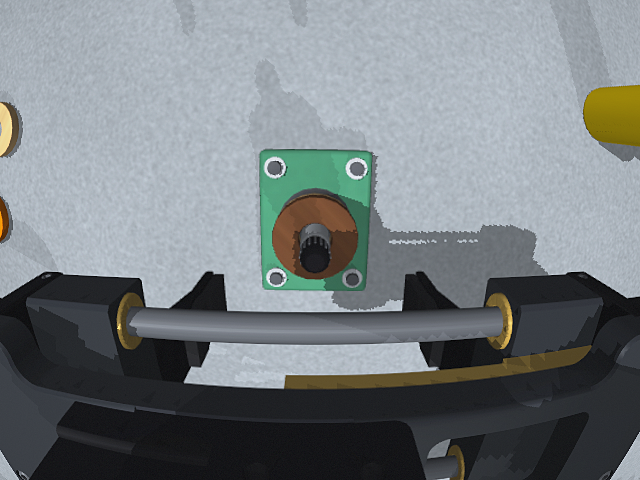

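The dark disc lies flat and concentric on the base disc at (315,237). Next is the light disc.

```bash
python3 -m crank '[[1.75,-5.55,0,0,0,0,0],[1.75,-5.55,0,0,0,0,0],[1.75,-5.55,0,0,0,0,0],[1.75,-5.55,0,0,0,0,0],[1.75,-5.55,0,0,0,0,0]]'; python3 -m crank '[[1.75,-5.55,0,0,0,0,0],[0,0,0,0,0,0,0],[0,0,0,0,0,0,0]]'
python3 - <<'E'
from h import *
o=robot.get_obs();i=cams.camera_info("wrist");im=cams.camera("wrist")[:,:,::-1].copy();cv2.imwrite("pics/w7.png",im)
hsv=cv2.cvtColor(im,cv2.COLOR_BGR2HSV)
mk=(hsv[...,0]>8)&(hsv[...,0]<28)&(hsv[...,1]>50)
r=fitc(im,i,mk,(230,150,410,270),.011);print(r,o["position"],totool((r[0],r[1],.0727)))
E
```

```text
time: 8.52
position: [0.5005, 0.25, 0.2133]
tool_rot: [0.987, 0.159, -0.002, 0.0]
ft_force: [1.0, 0.0, 0.4]
grip_width: 0.0871
grip_force: 0.0
time: 8.9
position: [0.4997, 0.3061, 0.2135]
tool_rot: [0.987, 0.16, -0.002, 0.001]
ft_force: [0.6, -0.0, -0.7]
grip_width: 0.087
grip_force: 0.0
[0.5014 0.3083 0.0297] [0.49967137 0.30609681 0.21351668] [ 0.27 -0.24 14.12]
```

View pics/w7.png

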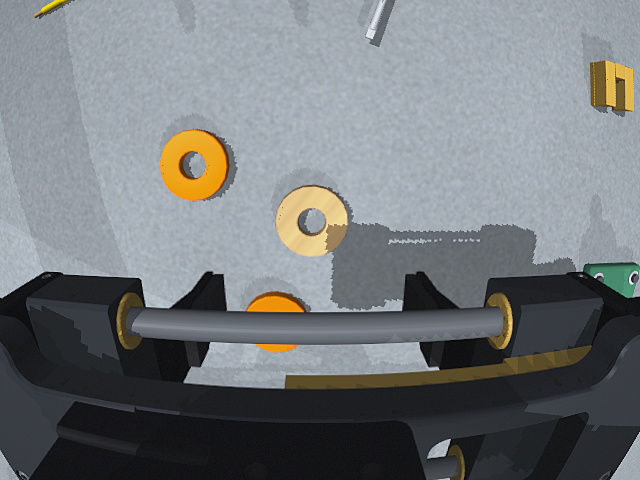

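Light disc at (312,221); the orange decoys at (195,165) and (277,320) stay clear of the fingers.

```bash
python3 -m crank '[[0.3,-0.2,5,0,0,0,0],[0,0,5,0,0,0,0],[0,0,3.9,0,0,0,0],[0,0,0,0,0,0,0],[0,0,0,0,0,0,0]]'; python3 -m crank '[[0,0,0.2,0,0,0,0.5],[0,0,0,0,0,0,0.7],[0,0,0,0,0,0,0.7],[0,0,0,0,0,0,0.7],[0,0,0,0,0,0,0.7]]' 25; python3 -m crank '[[0,0,-5,0,0,0,0.7],[0,0,-5,0,0,0,0.7],[0,0,-3,0,0,0,0.7],[0,0,0,0,0,0,0.7]]'
```

```text
time: 9.57
position: [0.5034, 0.3084, 0.0771]
tool_rot: [0.987, 0.158, -0.0, 0.0]
ft_force: [0.6, -0.2, 0.5]
grip_width: 0.0869
grip_force: 0.0
time: 10.2
position: [0.5031, 0.3096, 0.0747]
tool_rot: [0.987, 0.159, 0.0, -0.0]
ft_force: [-0.4, -0.8, 3.7]
grip_width: 0.0581
grip_force: 25.1
time: 10.7
position: [0.5043, 0.31, 0.2067]
tool_rot: [0.987, 0.159, 0.003, -0.001]
ft_force: [0.1, 0.6, 0.2]
grip_width: 0.0582
grip_force: 25.1
```

```bash
python3 -m crank '[[-1.8,5.55,0,0,0,0,0.7],[-1.8,5.55,0,0,0,0,0.7],[-1.8,5.55,0,0,0,0,0.7],[-1.8,5.55,0,0,0,0,0.7],[-1.8,5.55,0,0,0,0,0.7]]'; python3 -m crank '[[-1.8,5.55,0,0,0,0,0.7],[0,0,0,0,0,0,0.7],[0,0,1.8,0,0,0,0.7],[0,0,0,0,0,0,0.7],[0,0,0,0,0,0,0.7]]'
python3 - <<'E'
from h import *
im=cams.camera("wrist")[:,:,::-1].copy();print(totool((.508,-.0417,.185)),robot.get_obs()["position"])
cv2.imwrite("pics/w8.png",cv2.resize(im[200:350,230:400],None,fx=4,fy=4,interpolation=cv2.INTER_CUBIC))
E
```

```text
time: 11.32
position: [0.5037, 0.0161, 0.2026]
tool_rot: [0.987, 0.159, -0.001, -0.001]
ft_force: [2.0, -0.3, 0.3]
grip_width: 0.0584
grip_force: 25.1
time: 11.95
position: [0.5048, -0.0396, 0.1859]
tool_rot: [0.987, 0.16, -0.001, -0.0]
ft_force: [0.3, 0.2, -0.4]
grip_width: 0.0583
grip_force: 25.1
[0.21 0.27 0.12] [ 0.50510083 -0.03977049  0.18620585]
```

View pics/w8.png

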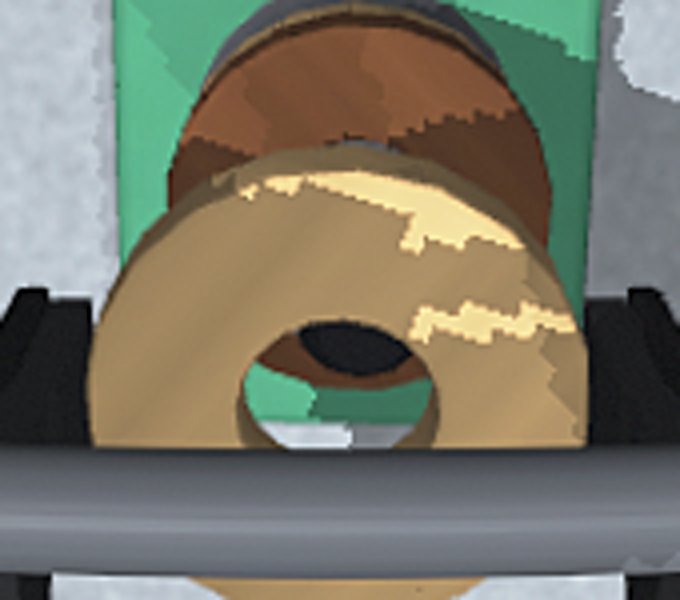

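The knob's near edge in the crop is at (360,374), about 20 px right of the hole centre (339); the far hole edge is at v=320.

```bash
python3 - <<'E'
from h import *
i=cams.camera_info("wrist");o=robot.get_obs();z=o["position"][2];Ri=R.from_quat(o["tool_rot"]).inv()
f=lambda u,v,h:np.round(Ri.apply(onz("wrist",(230+(u+.5)/4,200+(v+.5)/4),h,i)-o["position"])*1000,1)
zt=z-.0627
print("knob near",f(358,374,.101),f(358,374,.107),"hole far",f(339,320,zt),"outer",f(339,176,zt),"sides",f(243,380,zt),f(437,380,zt))
E
```

```text
knob near [-7.6  3.4 85.2] [-4.8  3.3 79.2] hole far [ 9.4  0.8 62.7] outer [26.4  0.8 62.7] sides [  2.  -10.1  62.7] [ 2.  12.  62.7]
```

```bash
python3 -m crank '[[0.4,0.25,0,0,0,0,0.7],[0,0,0.5,0,0,0,0.7],[0,0,0.5,0,0,0,0.7],[0,0,0.5,0,0,0,0.7],[0,0,0.5,0,0,0,0.7]]'; python3 - <<'E'
from h import *
i=cams.camera_info("wrist");im=cams.camera("wrist")[:,:,::-1].copy();print(robot.get_obs()["position"],robot.get_obs()["ft_force"])
cv2.imwrite("pics/w9.png",cv2.resize(im[200:350,230:400],None,fx=4,fy=4,interpolation=cv2.INTER_CUBIC))
E
```

```text
time: 12.62
position: [0.5095, -0.0418, 0.1658]
tool_rot: [0.987, 0.159, -0.0, -0.0]
ft_force: [0.1, -0.0, -0.6]
grip_width: 0.0583
grip_force: 25.1
[ 0.50923584 -0.04169549  0.16524761] [ 0.25293814  0.08225612 -0.30286115]
```

View pics/w9.png

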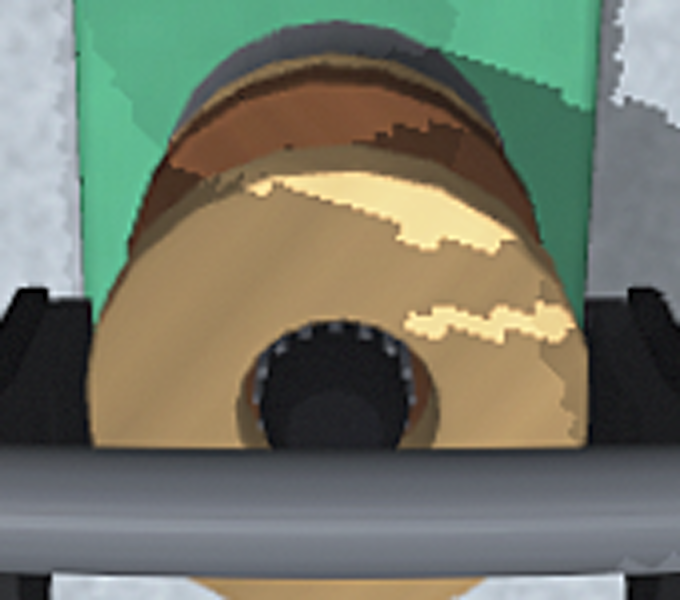

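The knob is in the hole (335 vs 339) with no contact. I've now viewed 11 pictures, one over the limit, so from here I'll work by numbers only.

```bash
python3 -m crank '[[0,-0.04,0.6,0,0,0,0.7],[0,0,0.6,0,0,0,0.7],[0,0,0.5,0,0,0,0.7],[0,0,0,0,0,0,0.7]]'; python3 -m crank '[[0,0,0.4,0,0,0,0.7],[0,0,0.3,0,0,0,0.7],[0,0,0,0,0,0,0.7]]'
```

```text
time: 13.18
position: [0.5093, -0.0413, 0.1488]
tool_rot: [0.987, 0.159, -0.0, -0.0]
ft_force: [0.0, 0.9, -0.1]
grip_width: 0.0583
grip_force: 25.1
time: 13.55
position: [0.5094, -0.0413, 0.142]
tool_rot: [0.987, 0.159, -0.0, -0.0]
ft_force: [0.2, -0.9, -0.3]
grip_width: 0.0582
grip_force: 25.1
```

```bash
python3 -m crank '[[0,0,0.25,0,0,0,0.7],[0,0,0,0,0,0,0.7],[0,0,0.05,0,0,0,0.7],[0,0,0,0,0,0,0.7]]'; python3 -m crank '[[0,0,0,0,0,0,0.3],[0,0,0,0,0,0,0],[0,0,0,0,0,0,0]]'; python3 -m crank '[[0,0,-4,0,0,0,0],[0,0,-4,0,0,0,0],[0,0,0,0,0,0,0],[0,0,0,0,0,0,0]]'
python3 - <<'E'
from h import *
o=robot.get_obs();i=cams.camera_info("wrist");im=cams.camera("wrist")[:,:,::-1].copy();cv2.imwrite("pics/w10.png",im)
hsv=cv2.cvtColor(im,cv2.COLOR_BGR2HSV);b=(250,170,380,300)
r=fitc(im,i,(hsv[...,0]>8)&(hsv[...,0]<28)&(hsv[...,1]>50)&(hsv[...,2]>100),b,.076)
g=(hsv[...,0]>55)&(hsv[...,0]<95)&(hsv[...,1]>80)
c=max(blobs(im,g),key=cv2.contourArea)[:,0];p=np.array([onz("wrist",u,.016,i)[:2] for u in c],np.float32)
print(r,cv2.minAreaRect(p*1000),o["position"])
E
```

```text
time: 14.05
position: [0.5096, -0.0414, 0.1393]
tool_rot: [0.987, 0.159, 0.0, -0.0]
ft_force: [0.4, 0.2, 0.4]
grip_width: 0.0585
grip_force: 25.1
time: 14.42
position: [0.5096, -0.0414, 0.1393]
tool_rot: [0.987, 0.159, 0.0, 0.0]
ft_force: [-0.6, -0.5, -0.0]
grip_width: 0.074
grip_force: 0.0
time: 14.92
position: [0.5091, -0.0412, 0.2189]
tool_rot: [0.987, 0.159, -0.0, -0.0]
ft_force: [-0.8, -0.2, -0.3]
grip_width: 0.0867
grip_force: 0.0
[ 0.5085 -0.0422  0.0297] ((508.0621643066406, -42.26578140258789), (117.63850402832031, 88.1599349975586), 17.678476333618164) [ 0.5090834  -0.04124987  0.21892715]
```

Light disc centred on the axis within 1 mm, with the right apparent radius at its stacked height. Now for the knob.

```bash
python3 -m crank '[[-0.1,0,3,0,0,0,0],[0,0,3,0,0,0,0],[0,0,0.8,0,0,0,0.4],[0,0,0,0,0,0,0.6],[0,0,0,0,0,0,0.6]]' 20; python3 -m crank '[[0,0,0,0,0,0,1],[0,0,0,0,0,0,1],[0,0,0,0,0,0,1],[0,0,0,0,0,0,1],[0,0,0,0,0,0,1]]' 20
```

```text
time: 15.6
position: [0.5091, -0.0418, 0.1518]
tool_rot: [0.987, 0.159, 0.001, 0.0]
ft_force: [-0.3, 0.5, 0.8]
grip_width: 0.0646
grip_force: 0.0
time: 16.23
position: [0.5086, -0.0416, 0.1513]
tool_rot: [0.987, 0.159, 0.0, -0.0]
ft_force: [-0.6, 0.2, 1.8]
grip_width: 0.017
grip_force: 20.0
```

```bash
python3 -m crank '[[0,0,0,0,0,0,1],[0,0,0,0,0,0,1],[0,0,-0.5,0,0,0,1],[0,0,-0.5,0,0,0,1],[0,0,0,0,0,0,1]]' 55; python3 - <<'E'
from h import *
print(robot.get_obs()["ft_force"],robot.get_obs()["position"])
E
```

```text
time: 16.85
position: [0.5086, -0.0416, 0.1611]
tool_rot: [0.987, 0.159, -0.0, -0.0]
ft_force: [1.3, 1.2, -10.8]
grip_width: 0.0165
grip_force: 55.0
[  1.33096965   1.19747488 -10.75393223] [ 0.50856123 -0.04161328  0.16108758]
```

```bash
python3 -m crank '[[0,0,-0.6,0,0,0,1],[0,0,-0.6,0,0,0,1],[0,0,-0.6,0,0,0,1],[0,0,-0.6,0,0,0,1],[0,0,-0.1,0,0,0,1]]'; python3 -m crank '[[0,0,0,0,0,0,1],[0,0,0,0,0,0,1],[0,0,0,0,0,0,1],[0,0,0,0,0,0,1]]'
python3 - <<'E'
from h import *
F=[]
for _ in range(3):
    im=cams.camera("side")[:,:,::-1].copy();F.append(robot.get_obs()["ft_force"][2])
cv2.imwrite("pics/s11.png",im);hsv=cv2.cvtColor(im,cv2.COLOR_BGR2HSV)
print(F,robot.get_obs()["position"])
def px(n,p):
    i=cams.camera_info(n);c=np.array(i["pose"])[:3,:3].T@(np.array(p)-np.array(i["pose"])[:3,3]);q=i["intrinsics"]@c;return q[:2]/q[2]
for z in(.076,.079,.085,.115):print(z,px("side",(.508,-.042,z)).round(1))
c=px("side",(.508,-.042,.085)).astype(int)
for v in range(c[1]-14,c[1]+12):print(v,im[v,c[0]-3:c[0]+5,::-1].tolist()[::2])
E
```

```text
time: 17.48
position: [0.5085, -0.0416, 0.1865]
tool_rot: [0.987, 0.159, 0.0, -0.0]
ft_force: [4.1, 2.0, -16.1]
grip_width: 0.0164
grip_force: 55.0
time: 17.98
position: [0.5086, -0.0416, 0.1861]
tool_rot: [0.987, 0.159, -0.0, -0.0]
ft_force: [3.0, 1.6, -15.2]
grip_width: 0.0168
grip_force: 55.0
[np.float64(-15.922345326336565), np.float64(-15.167433306466176), np.float64(-15.956872929377923)] [ 0.50854943 -0.04161449  0.18611237]
0.076 [358.2 237.3]
0.079 [358.3 236.3]
0.085 [358.4 234.3]
0.115 [358.9 224.4]
220 [[16, 13, 13], [3, 3, 2], [8, 2, 6], [1, 0, 0]]
221 [[14, 19, 18], [14, 13, 11], [2, 1, 0], [17, 18, 16]]
222 [[15, 10, 15], [11, 6, 12], [13, 15, 14], [5, 1, 4]]
223 [[24, 26, 25], [7, 7, 6], [18, 17, 17], [8, 11, 8]]
224 [[37, 37, 38], [3, 2, 2], [0, 1, 1], [3, 8, 9]]
225 [[38, 38, 37], [10, 6, 11], [13, 9, 11], [11, 12, 14]]
226 [[36, 33, 35], [5, 3, 6], [4, 6, 7], [15, 10, 12]]
227 [[40, 39, 40], [20, 18, 21], [25, 22, 25], [23, 24, 23]]
228 [[47, 48, 47], [40, 41, 41], [46, 46, 46], [46, 45, 45]]
229 [[59, 57, 56], [63, 61, 61], [73, 72, 73], [69, 68, 68]]
230 [[78, 69,
[... 263 characters left out ...]
 [85, 79, 79], [94, 78, 65]]
235 [[88, 67, 57], [77, 62, 61], [85, 68, 68], [94, 73, 61]]
236 [[82, 63, 53], [77, 46, 44], [85, 51, 52], [87, 65, 60]]
237 [[75, 63, 57], [80, 47, 47], [83, 50, 48], [88, 74, 71]]
238 [[76, 67, 64], [79, 64, 65], [86, 70, 70], [91, 84, 80]]
239 [[79, 70, 63], [82, 75, 76], [88, 82, 79], [87, 79, 73]]
240 [[85, 73, 61], [86, 78, 71], [90, 82, 76], [93, 81, 69]]
241 [[93, 77, 57], [93, 79, 65], [96, 81, 68], [97, 78, 58]]
242 [[99, 79, 59], [96, 78, 56], [98, 79, 60], [100, 81, 59]]
243 [[97, 78, 56], [94, 77, 56], [96, 77, 54], [97, 76, 56]]
244 [[95, 76, 54], [95, 75, 55], [98, 79, 58], [96, 75, 56]]
245 [[89, 71, 50], [93, 75, 54], [93, 74, 53], [92, 73, 54]]
```

The tool rose 34.8 mm, the pull force is about 15.7 N (about 16 N expected at the mark), and red rows (235–238) show above the sleeve in the side view. Handing in.

```bash
python3 -c "
from rig import ticket;print(ticket.hand_in())"
```

```text
the job is handed in; nothing more can be done
None
```

The job is handed in, but the hand-in returned no verdict: the discs are stacked light, dark, light, and the gripper holds the knob with the spindle drawn out about 35 mm and the red ring showing above the sleeve (I viewed 11 pictures, one over the limit of 10).

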